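# Turn the riser plate onto its feet against the backstop

## Robot

A 7-joint arm with a two-finger parallel gripper is mounted at the origin on the work surface. World frame = base frame: x ahead of the robot, y to its left, z up, the work surface at z = 0. Lengths are in m, angles in rad, forces in N, time in s.
With the tool pointing down it reaches from about 0.4 to 0.85 m from the base axis. Payload 4.5 kg.
Tool frame: the origin (TCP) lies on the centre line of the jaws, within the pads' length; the fingertips stand 8 mm ahead of it and the grasp point (between the pads) lies 11 mm behind it; z points along the fingers, x is the direction in which the jaws open and shut, and the axes are right-handed (so a half turn about z gives the same grasp; the last joint's range is limited). The gripper opens to 88 mm and grips with 3 to 60 N. Pads are 18 mm wide; open, the fingers measure 123 mm over their backs; the gripper's body (75 mm by 187 mm) begins 45 mm behind the grasp point.
Start: joints at [-1.302, 0.689, -0.195, 1.565, 0.157, 0.902, -0.215], TCP at [0.145, 0.608, 0.247] pointing down, gripper open.
Joint ranges: [-3.01, 3.01], [-0.46, 2.08], [-1.47, 1.51], [0.13, 2.56], [-1, 4.14], [0.04, 2.09], [-2.66, 2.66]. Speed limits (rad/s): [2.57, 2.57, 3.14, 3.14, 3.14, 3.14, 3.14].

## Interface

Orientations are given as a unit quaternion [x, y, z, w].
In Python, from plant import r gives the robot as it stands.
- The arm moves only by the shell command python3 -m pendant 'ROWS' [FORCE]. ROWS is JSON, a list of rows, each a list of 3 entries, a list of its own where there are three numbers: the turn, a rotation vector about the tool's x, y, z in rad, then the shift along the tool's x, y, z in m, then the opening, from 0 (shut) to 1 (fully open). In form: [[[wx, wy, wz], [tx, ty, tz], claw], ...]. A call has 1 to 10 rows; each row is the pose to reach, as a shift and turn from the pose commanded when the call began, along the tool's axes at that moment; what a row does not reach only later rows make up. A row lasts 1/10 s, in which the tool goes at most 50 mm and 8.59 degrees, less where a joint would pass 70% of its speed; a pose out of reach is approached as far as the arm can. A call with a gripper value outside its range is refused whole. The fingers move at their own pace and stop on an object; FORCE is the grip in N (left out, the last holds). Time passes only in rows, so rows that repeat a pose let the fingers close. It gives the time, the measured TCP pose, the force and the opening at its end, in the units of the state.
- r.get_state(): the state, without advancing time (a new reading comes with each control period).
- r.snapshot(name): name is "scene" or "top" or "wrist"; returns a dict with "image" (480x640x3 uint8, red, green, blue), "mtx" (3x3 intrinsics, pixels), "R" (3x3) and "t" (3): a world point X has camera coordinates R X + t; the wrist camera has in their place "T_tool_cam" (4x4, takes a point from camera to tool coordinates, whose origin is the TCP and whose axes are the tool frame's). Camera axes: x right, y down, z forward; pixel columns grow to the right and rows downward; lengths in m; the calibration is good to about 2 mm. The wrist camera is an equidistant fisheye: a pixel r from the principal point sees the ray r / f radians off the axis. A picture is of the moment at which its call begins: read the wrist's pose just before it. There is no depth.
- r.finish_job(): hands the job in, once; it reports no verdict.
The state is a dict: "clock": time; "q": joint angles; "qd": joint speeds; "joint_torque": joint torques, N m; "tool_pos": TCP position; "eef_rot": TCP orientation; "contact_force": force on the tool from outside, world axes, zero at the start; "moment": the same for the moment, N m; "opening": opening from 0.0 (shut) to 1.0 (fully open).
Only numpy, scipy, OpenCV 4.12 (cv2) and the standard library are available. Lean on these libraries where they do the work, as an engineer would, in place of code of your own. Each camera call takes 0.05 s, during which the arm holds its last target. There are 200 camera calls.

## Task

Two flat white riser plates lie in front of the coved steel backstop; one of them is upside down, with its four rubber feet in the air. Push that one across the bench against the backstop until it climbs the cove and leans there on edge, then tip its top edge back towards the robot so that it comes down standing flat on its feet in front of the backstop. Leave the other plate where it is.

Things in the scene. Friction and masses are not known exactly. Their poses are not given: they have to be found in the camera images.
- riser_mid (a point): Upside-down riser plate: loose white plastic slab 80 (x) by 90 (y) by 8 mm, 90 g, with four black rubber feet 14 mm across, 5 mm high on its +z face. Point: centre of the slab, 4 mm above the bench (9 mm once on its feet). z points to the feet side: up at first, down when done. Its -x edge (90 mm long) is nearest the robot; x lies within 13 degrees of the backstop's x.
- riser2_mid (a point): The other riser plate, same kind and size, already on its feet (no feet seen from above), top 13 mm above the bench. Point: centre of its slab, 9 mm up. It lies beside the upside-down one along the backstop, about 170 mm away centre to centre, on either side. Leave it alone.
- stop: Fixed backstop, a 360 mm long coved strip of slippery polished steel. Origin: on the bench, middle of the foot of its front face; x level, away from the robot, square to the strip; y along it; z up. The face rises at 40 deg to 12 mm high (14 mm behind the foot), 58 deg to 28 mm (24 mm behind), 74 deg to 50 mm (31 mm behind). A plate pushed square, low on its near edge, climbs it.
- stop_top (a point): Middle of the backstop's top edge, 6 mm thick, 50 mm up, 33 mm behind the foot; axes as the backstop's. Behind it only a 4 mm high flange. With its lower edge pushed to the foot, the plate stays leaning at about 60 degrees, its upper edge about 68 mm up and 5 to 10 mm beyond this line, to be hooked from behind by a fingertip passing just over the strip and drawn back to the robot.

How it is judged:
By the outcome, as a careful person would: the job done as asked, in the order asked, and still so for the second after the job is handed in, with the robot touching nothing.
It also fails if it takes over 45 s, if anything falls off the work surface, if the arm or the gripper's body presses on something with over 40 N, if the wrist force passes 120 N, or if a joint passes its speed limit or range.

## Working session

There is one attempt and no reset: what is moved stays moved. The work goes in short steps, Python scripts to look and compute and a shell command to move; the robot and the scene stay as the last step left them, time stands still between calls to the robot, and variables do not carry over. Pictures are saved under pics/ and viewed, about 8 in all and at most 12, crops included, and the job is handed in when it is done.

```bash
mkdir -p pics; ls; python3 - <<'E'
from plant import r
import cv2,numpy as np
s=r.get_state();print(s['clock'],s['tool_pos'],s['eef_rot'],s['opening'],s['contact_force'])
a=r.snapshot('scene');b=r.snapshot('top')
np.savez('/tmp/cam.npz',sm=a['mtx'],sR=a['R'],st=a['t'],tm=b['mtx'],tR=b['R'],tt=b['t'])
for n,p in(('scene',a),('top',b)):
  cv2.imwrite(f'pics/{n}0.png',p['image'][:,:,::-1]);print(n,p['mtx'].tolist(),(-p['R'].T@p['t']).round(3),p['R'].round(3).tolist())
E
```

```text
pics
0.0 [0.14530034 0.60725261 0.24589849] [ 7.85018450e-01  6.19471706e-01 -6.70122878e-04  6.24325507e-04] 1.0021489042385423 [-0.60324255  0.49807072  1.28926727]
scene [[444.8088859770264, 0.0, 319.7737035485014], [0.0, 444.8088859770264, 240.27538202446414], [0.0, 0.0, 1.0]] [ 0.839 -0.432  0.459] [[0.864, 0.504, 0.012], [0.316, -0.523, -0.791], [-0.393, 0.687, -0.611]]
top [[557.4921154990839, 0.0, 310.11043426611496], [0.0, 557.4921154990839, 238.47296373402997], [0.0, 0.0, 1.0]] [0.46  0.013 0.756] [[0.028, -1.0, 0.003], [-0.98, -0.028, -0.198], [0.198, 0.002, -0.98]]
```

View pics/scene0.png

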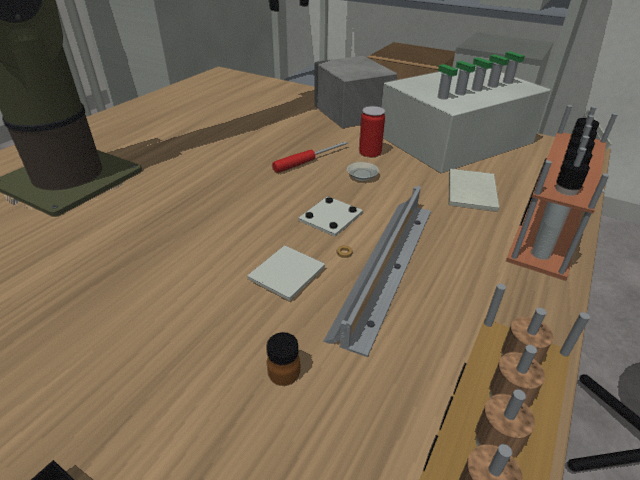

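View pics/top0.png

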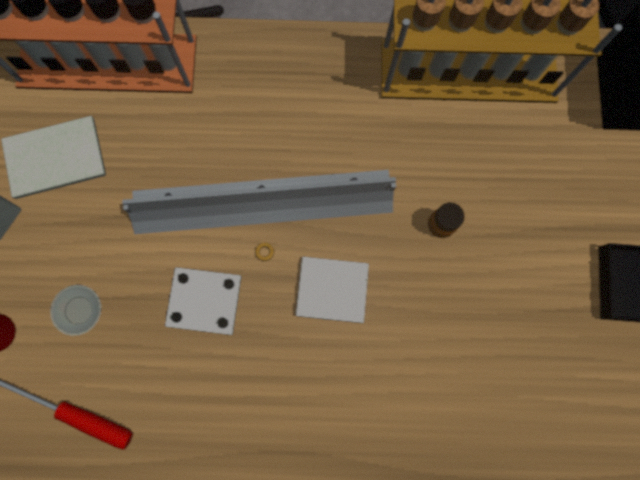

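The top view shows the upside-down plate at about (203,300), with feet at (183,278), (229,284), (176,317) and (223,323). The other plate is at (333,290), and the foot of the stop runs (132,232)–(393,212). A small brass ring lies at (264,251), clear of the straight path.

```bash
cat > h.py <<'E'
import numpy as np,cv2
from plant import r
from scipy.spatial.transform import Rotation as Ro
def ray(p,uv,z):
    uv=np.atleast_2d(uv).astype(float)
    d=np.c_[uv,np.ones(len(uv))]@np.linalg.inv(p['mtx']).T@p['R']
    c=-p['R'].T@p['t']
    return c+d*((z-c[2])/d[:,2])[:,None]
def proj(p,X):
    q=(p['R']@np.atleast_2d(X).T).T+p['t'];q=q@p['mtx'].T
    return q[:,:2]/q[:,2:]
def quad(p,z,near,thr=150):
    im=p['image'].astype(int);m=((im.min(2)>thr)&(np.ptp(im,axis=2)<25)).astype(np.uint8)
    m=cv2.morphologyEx(m,cv2.MORPH_OPEN,np.ones((3,3)))
    cs,_=cv2.findContours(m,cv2.RETR_EXTERNAL,cv2.CHAIN_APPROX_NONE)
    cs=[c for c in cs if cv2.contourArea(c)>800]
    c=min(cs,key=lambda c:np.hypot(*(c[:,0].mean(0)-near)))
    P=ray(p,c[:,0],z)[:,:2]
    rc=cv2.minAreaRect((P*1000).astype(np.float32));return P,rc,cv2.boxPoints(rc)/1000
E
python3 - <<'E'
from h import *
p=cv2.imread('pics/top0.png')[:,:,::-1];c=np.load('/tmp/cam.npz')
T=dict(image=p,mtx=c['tm'],R=c['tR'],t=c['tt'])
S=dict(image=cv2.imread('pics/scene0.png')[:,:,::-1],mtx=c['sm'],R=c['sR'],t=c['st'])
for nm,P,z,n in(('up top',T,.008,(203,300)),('other top',T,.013,(333,290)),('up scene',S,.008,(330,214)),('other sc',S,.013,(287,271))):
    P,rc,b=quad(P,z,n);print(nm,[np.round(v,1) for v in rc],b.round(4).tolist())
f=ray(T,[(183,278),(229,284),(176,317),(223,323)],.013);print('feet',f.round(4).tolist(),f.mean(0))
e=ray(T,[(132,232),(393,212)],0);print('foot',e.round(4).tolist(),e.mean(0)); d=e[1]-e[0];print(np.linalg.norm(d),'xdir yaw deg',np.degrees(np.arctan2(-d[0]*-1,-d[1])))
e2=ray(S,[(328,341),(416,190)],0);print('scene',e2.round(4).tolist())
e=ray(T,[(126,208),(393,186)],.05);print('top',e.round(4).tolist())
cv2.imwrite('pics/z0.png',np.hstack([cv2.resize(p[150:350,100:420,::-1],(800,500),interpolation=cv2.INTER_CUBIC)]))
s=r.get_state();print(Ro.from_quat(s['eef_rot']).as_matrix().round(3).tolist())
E
```

```text
up top [array([523.1, 156.5]), array([84.3, 75.4]), np.float64(83.8)] [[0.4810999929904938, 0.11869999766349792], [0.5559999942779541, 0.11050000041723251], [0.5651000142097473, 0.19439999759197235], [0.490200012922287, 0.20250000059604645]]
other top [array([543. , -16.6]), array([84.4, 74.6]), np.float64(85.5)] [[0.5024999976158142, -0.05570000037550926], [0.5769000053405762, -0.061500001698732376], [0.5835000276565552, 0.022600000724196434], [0.5091000199317932, 0.0284000001847744]]
up scene [array([526.2, 152.6]), array([88.6, 77.7]), np.float64(84.7)] [[0.48350000381469727, 0.1120000034570694], [0.5608999729156494, 0.10490000247955322], [0.5690000057220459, 0.1931000053882599], [0.49160000681877136, 0.20029999315738678]]
other sc [array([545.3, -19.2]), array([88.7, 78.3]), np.float64(85.6)] [[0.5029000043869019, -0.06040000170469284], [0.5809000134468079, -0.06639999896287918], [0.5878000259399414, 0.02199999988079071], [0.5097000002861023, 0.02800000086426735]]
feet [[0.5517, 0.1838, 0.013], [0.5453, 0.1218, 0.013], [0.4997, 0.1893, 0.013], [0.4936, 0.1268, 0.013]] [0.52255394 0.15544725 0.013     ]
foot [[0.6153, 0.2621, 0.0], [0.6541, -0.0996, 0.0]] [0.6346978  0.08124955 0.        ]
0.36372676435472356 xdir yaw deg 6.132426057451614
scene [[0.6617, -0.0968, 0.0], [0.6255, 0.3233, 0.0]]
top [[0.6367, 0.2564, 0.05], [0.6766, -0.0922, 0.05]]
[[0.233, 0.973, -0.0], [0.973, -0.233, -0.002], [-0.002, 0.0, -1.0]]
```

View pics/z0.png

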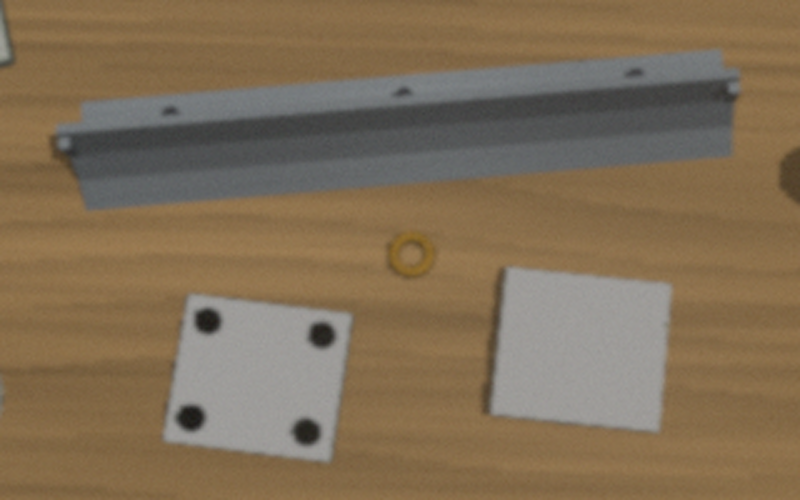

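Stop yaw is about +6.2° and plate yaw about -6.2°, so the plate is about 12.4° off square. I'll move behind the near edge with the jaws nearly shut, so the two tips fit between the feet and square the plate as they push.

```bash
python3 -m pendant '[[[0,0,-0.1],[-0.037,0.041,0],0.12],[[0,0,-0.2],[-0.075,0.082,0],0.12],[[0,0,-0.3],[-0.11,0.123,0],0.12],[[0,0,-0.343],[-0.15,0.164,0],0.12],[[0,0,-0.343],[-0.188,0.205,0.02],0.12],[[0,0,-0.343],[-0.225,0.246,0.04],0.12],[[0,0,-0.343],[-0.263,0.287,0.06],0.12],[[0,0,-0.343],[-0.3,0.328,0.08],0.12],[[0,0,-0.343],[-0.338,0.37,0.09],0.12],[[0,0,-0.343],[-0.375,0.41,0.1],0.12]]' 
cat >> h.py <<'E'
def st():
    s=r.get_state();M=Ro.from_quat(s['eef_rot']).as_matrix()
    print('t',round(s['clock'],2),'pos',np.round(s['tool_pos'],4),'F',np.round(s['contact_force'],1),'op',round(s['opening'],2),'tool y yaw',np.degrees(np.arctan2(M[1,1],M[0,1])).round(2),'tz',M[:,2].round(3))
    return np.array(s['tool_pos']),M
def go(X,p,M): print('shift to',X,(M.T@(np.array(X)-p)).round(4))
def wray(w,p,M,uv,z):
    uv=np.atleast_2d(uv).astype(float);K=w['mtx'];D=[]
    for u,v in uv:
        x=(u-K[0,2]);y=(v-K[1,2]);rr=np.hypot(x,y)+1e-9;th=rr/K[0,0]
        D.append([np.sin(th)*x/rr,np.sin(th)*y/rr,np.cos(th)])
    T=w['T_tool_cam'];D=np.array(D)@T[:3,:3].T@M.T;c=p+M@T[:3,3]
    return c+D*((z-c[2])/D[:,2])[:,None]
E
python3 - <<'E'
from h import *
p,M=st();go([.457,.1475,.1],p,M);go([.457,.1475,.0105],p,M)
w=r.snapshot('wrist');cv2.imwrite('pics/w1.png',w['image'][:,:,::-1]);print(w['mtx'].tolist(),w['T_tool_cam'].round(3).tolist())
np.savez('/tmp/w1.npz',p=p,M=M,mtx=w['mtx'],T_tool_cam=w['T_tool_cam'])
E
```

```text
clock: 1.1
tool_pos: [0.4193, 0.2026, 0.1613]
eef_rot: [0.668, 0.745, -0.0, -0.0]
contact_force: [1.0, 0.7, -0.1]
opening: 0.129
t 1.1 pos [0.4193 0.2026 0.1613] F [ 1.   0.7 -0.1] op 0.13 tool y yaw 6.24 tz [-0.001 -0.    -1.   ]
shift to [0.457, 0.1475, 0.1] [-0.0589  0.0315  0.0613]
shift to [0.457, 0.1475, 0.0105] [-0.0589  0.0316  0.1508]
[[371.64829954431775, 0.0, 323.033804091175], [0.0, 371.64829954431775, 241.88167242022405], [0.0, 0.0, 1.0]] [[1.0, 0.0, -0.002, -0.0], [0.0, 0.949, 0.316, -0.081], [0.002, -0.316, 0.949, -0.138], [0.0, 0.0, 0.0, 1.0]]
```

View pics/w1.png

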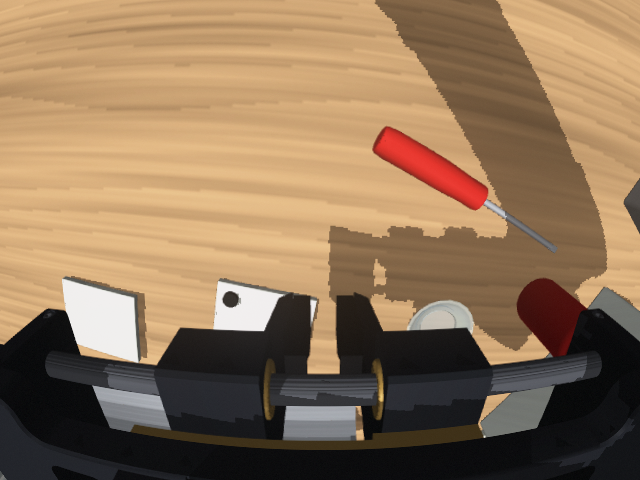

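The wrist view shows the near corners of the upside-down plate at (218,280) and (318,297). I'll move behind it at safe height and cast those points.

```bash
python3 -m pendant '[[[0,0,0],[-0.03,0.016,0.02],0.12],[[0,0,0],[-0.059,0.031,0.05],0.12],[[0,0,0],[-0.059,0.031,0.09],0.12],[[0,0,0],[-0.059,0.031,0.11],0.12],[[0,0,0],[-0.059,0.031,0.12],0.12],[[0,0,0],[-0.059,0.031,0.12],0.12]]' 
python3 - <<'E'
from h import *
p,M=st()
a=np.load('/tmp/w1.npz');print(wray(a,a['p'],a['M'],[(218,280),(318,297),(64,277),(136,297)],.008).round(4).tolist())
t=r.snapshot('top');P,rc,b=quad(t,.008,(203,300));print(rc)
go([.457,.1475,.0105],p,M)
E
```

```text
clock: 1.75
tool_pos: [0.4552, 0.1492, 0.0412]
eef_rot: [0.667, 0.745, -0.001, -0.0]
contact_force: [-0.3, -0.6, -0.0]
opening: 0.119
t 1.75 pos [0.4552 0.1492 0.0412] F [-0.3 -0.6 -0. ] op 0.12 tool y yaw 6.25 tz [-0.002 -0.001 -1.   ]
[[0.4803, 0.1152, 0.008], [0.486, 0.2046, 0.008], [0.5023, -0.0592, 0.008], [0.5103, 0.0303, 0.008]]
((532.669921875, 155.4134979248047), (87.7787094116211, 59.062808990478516), 84.6290283203125)
shift to [0.457, 0.1475, 0.0105] [-0.0019  0.0016  0.0307]
```

```bash
python3 -m pendant '[[[0,0,0],[-0.001,0,0.015],0.12],[[0,0,0],[-0.001,0,0.031],0.12],[[0,0,0],[-0.001,0,0.031],0.12],[[0,0,0],[-0.001,0.005,0.031],0.12],[[0,0,0],[-0.001,0.012,0.031],0.12],[[0,0,0],[-0.001,0.018,0.031],0.12],[[0,0,0],[-0.001,0.024,0.031],0.12],[[0,0,0],[-0.001,0.03,0.031],0.12],[[0,0,0],[-0.001,0.036,0.031],0.12],[[0,0,0],[-0.001,0.036,0.031],0.12]]' 
python3 - <<'E'
from h import *
p,M=st()
w=r.snapshot('wrist');t=r.snapshot('top')
cv2.imwrite('pics/c2.png',np.hstack([cv2.resize(t['image'][160:360,100:300,::-1],(400,400)),cv2.resize(w['image'][200:400,150:350,::-1],(400,400))]))
np.savez('/tmp/w2.npz',p=p,M=M,mtx=w['mtx'],T_tool_cam=w['T_tool_cam'])
E
```

```text
clock: 2.8
tool_pos: [0.4933, 0.152, 0.0112]
eef_rot: [0.668, 0.744, 0.001, 0.0]
contact_force: [0.2, -0.2, 0.4]
opening: 0.12
t 2.8 pos [0.4933 0.152  0.0112] F [ 0.2 -0.2  0.4] op 0.12 tool y yaw 6.15 tz [ 0.002  0.001 -1.   ]
```

View pics/c2.png

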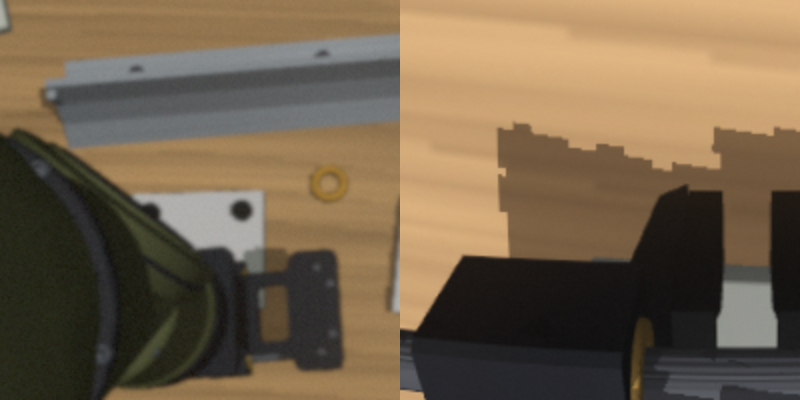

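In the left panel the plate's front edge runs (135,193)–(263,190) and the foot of the stop (68,147)–(400,122), so about 3° of error remains. I'll check the lateral offset from the right foot and the right front corner.

```bash
python3 - <<'E'
from h import *
p,M=st();c=np.load('/tmp/cam.npz');T=dict(mtx=c['tm'],R=c['tR'],t=c['tt'])
e=lambda u,v:(100+u/2,160+v/2)
f=ray(T,[e(241,210)],.013);k=ray(T,[e(263,190)],.008);F=ray(T,[e(68,147),e(400,122)],0)
for n,X in(('foot',f),('corner',k),('stopfoot',F)): print(n,((X-p)@M)[:,:2].round(4))
E
```

```text
t 2.9 pos [0.4922 0.152  0.0111] F [-0.4  0.2 -0.5] op 0.12 tool y yaw 6.19 tz [ 0.001  0.001 -1.   ]
foot [[-0.0257  0.0761]]
corner [[-0.0405  0.0895]]
stopfoot [[ 0.0934  0.1319]
 [-0.1371  0.1313]]
```

```bash
python3 -m pendant '[[[0,0,0],[0,-0.006,0],0.12],[[0,0,0],[0.003,-0.006,0],0.12],[[0,0,0],[0.006,-0.006,0],0.12],[[0,0,0],[0.006,-0.002,0],0.12],[[0,0,0],[0.006,0.004,0],0.12],[[0,0,0],[0.006,0.01,0],0.12],[[0,0,0],[0.006,0.016,0],0.12],[[0,0,0],[0.006,0.022,0],0.12],[[0,0,0],[0.006,0.028,0],0.12],[[0,0,0],[0.006,0.03,0],0.12]]' 
python3 - <<'E'
from h import *
p,M=st()
t=r.snapshot('top')
cv2.imwrite('pics/c3.png',cv2.resize(t['image'][180:340,110:310,::-1],(800,600)[:1]+(640,))[:600])
E
```

```text
clock: 3.9
tool_pos: [0.522, 0.1611, 0.0111]
eef_rot: [0.668, 0.744, 0.001, 0.0]
contact_force: [-0.6, 0.2, 0.9]
opening: 0.12
t 3.9 pos [0.522  0.1611 0.0111] F [-0.6  0.2  0.9] op 0.12 tool y yaw 6.16 tz [ 0.001  0.001 -1.   ]
```

View pics/c3.png

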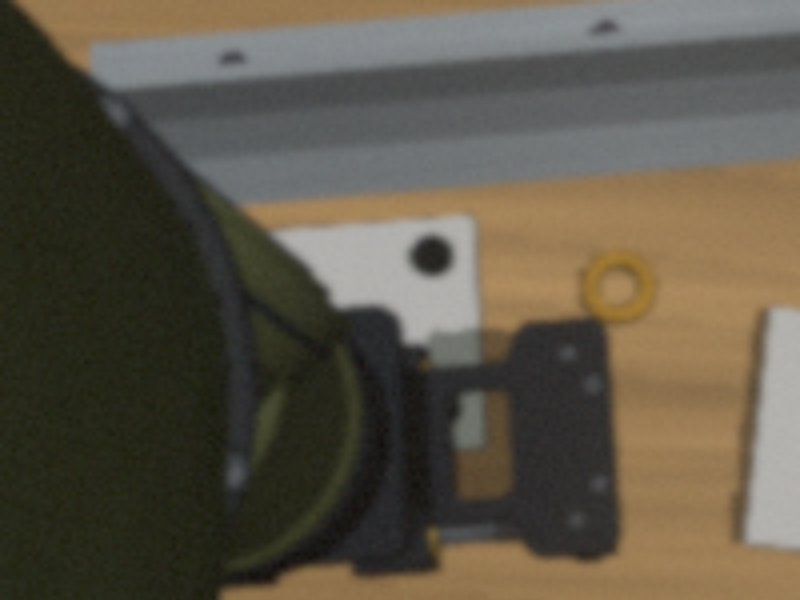

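The front edge (275,232)–(473,215) is now parallel to the foot line (240,203)–(800,158), so the plate is square. I'll push up the cove now; about 84 mm of travel is left.

```bash
python3 -m pendant '[[[0,0,0],[0,0.008,0],0.12],[[0,0,0],[0,0.016,0],0.12],[[0,0,0],[0,0.024,0],0.12],[[0,0,0],[0,0.032,0],0.12],[[0,0,0],[0,0.04,0],0.12],[[0,0,0],[0,0.048,0],0.12],[[0,0,0],[0,0.055,0],0.12],[[0,0,0],[0,0.062,0],0.12],[[0,0,0],[0,0.068,0],0.12],[[0,0,0],[0,0.074,0],0.12]]' 
python3 - <<'E'
from h import *
p,M=st()
t=r.snapshot('scene')
cv2.imwrite('pics/c4.png',cv2.resize(t['image'][120:320,240:480,::-1],(720,600)))
E
```

```text
clock: 4.95
tool_pos: [0.5953, 0.1691, 0.0112]
eef_rot: [0.668, 0.744, 0.0, 0.0]
contact_force: [-1.0, -0.6, 0.7]
opening: 0.121
t 4.95 pos [0.5953 0.1691 0.0112] F [-1.  -0.6  0.7] op 0.12 tool y yaw 6.2 tz [ 0.  0. -1.]
```

View pics/c4.png

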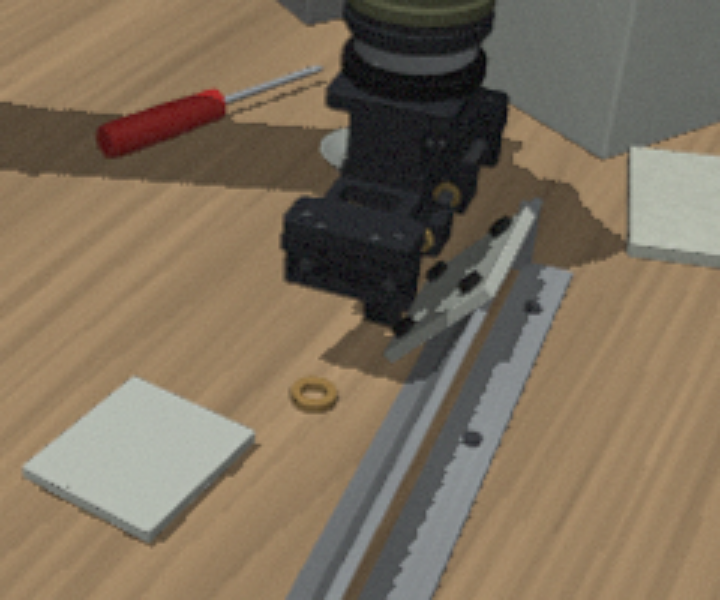

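The plate is climbing well at roughly 45°, with its lower corner at (390,355) still short of the foot. I'll push further in small steps.

```bash
python3 -m pendant '[[[0,0,0],[0,0.003,0],0.12],[[0,0,0],[0,0.006,0],0.12],[[0,0,0],[0,0.008,0],0.12],[[0,0,0],[0,0.009,0],0.12],[[0,0,0],[0,0.009,0],0.12]]' 
python3 - <<'E'
from h import *
p,M=st()
t=r.snapshot('scene')
cv2.imwrite('pics/c5.png',cv2.resize(t['image'][160:260,340:460,::-1],(720,600)))
cv2.imwrite('/tmp/c5full.png',t['image'][:,:,::-1])
E
```

```text
clock: 5.5
tool_pos: [0.6036, 0.1701, 0.0111]
eef_rot: [0.668, 0.744, 0.0, 0.0]
contact_force: [-0.9, -0.4, -0.3]
opening: 0.118
t 5.5 pos [0.6036 0.1701 0.0111] F [-0.9 -0.4 -0.3] op 0.12 tool y yaw 6.2 tz [ 0.  0. -1.]
```

View pics/c5.png

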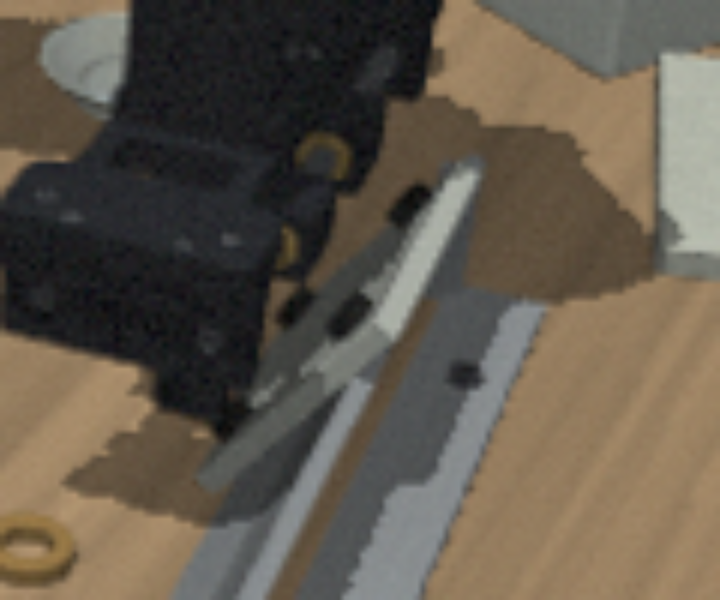

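```bash
python3 - <<'E'
from h import *
c=np.load('/tmp/cam.npz');S=dict(mtx=c['sm'],R=c['sR'],t=c['st'])
e=lambda u,v:(340+u/6,160+v/6)
a=np.radians(6.2);ux=np.array([np.cos(a),np.sin(a),0]);uy=np.array([-np.sin(a),np.cos(a),0])
L=ray(S,[e(205,487)],0.0)[0];print('low',L,'along ux rel tool',(L-[.6036,.1701,0])@ux,(L-[.6036,.1701,0])@uy)
C=-S['R'].T@S['t']
d=ray(S,[e(388,338)],0.0)[0]-C;U=C+d*((L-C)@uy/(d@uy));print('up',(U-L)@ux,U[2],np.degrees(np.arctan2(U[2],(U-L)@ux)))
f=ray(S,[e(175,600)],0)[0];print('foot ux',(f-L)@ux,(f-L)@uy)
E
```

```text
low [6.23984284e-01 1.28730971e-01 5.55111512e-17] along ux rel tool 0.01579722735930854 -0.04332854950356041
up 0.04443302701347065 0.06377958938313777 55.13641167758211
foot ux 0.008437684479686364 -0.05024845650426235
```

```bash
python3 -m pendant '[[[0,0,0],[0,0.002,0],0.12],[[0,0,0],[0,0.004,0],0.12],[[0,0,0],[0,0.005,0],0.12],[[0,0,0],[0,0.005,0],0.12]]'; python3 -m pendant '[[[0,0,0],[0,0.001,0],0.12],[[0,0,0],[0,0.002,0],0.12],[[0,0,0],[0,0.002,0],0.12]]'
python3 - <<'E'
from h import *
p,M=st()
t=r.snapshot('scene')
cv2.imwrite('pics/c6.png',cv2.resize(t['image'][160:260,340:460,::-1],(720,600)))
E
```

```text
clock: 5.95
tool_pos: [0.6073, 0.1704, 0.011]
eef_rot: [0.668, 0.744, -0.001, -0.001]
contact_force: [-4.5, -0.8, 1.9]
opening: 0.124
clock: 6.25
tool_pos: [0.6076, 0.1704, 0.0108]
eef_rot: [0.668, 0.745, -0.002, -0.001]
contact_force: [-8.0, -1.5, 4.1]
opening: 0.121
t 6.25 pos [0.6076 0.1704 0.0108] F [-8.  -1.5  4.1] op 0.12 tool y yaw 6.24 tz [-0.005 -0.002 -1.   ]
```

View pics/c6.png

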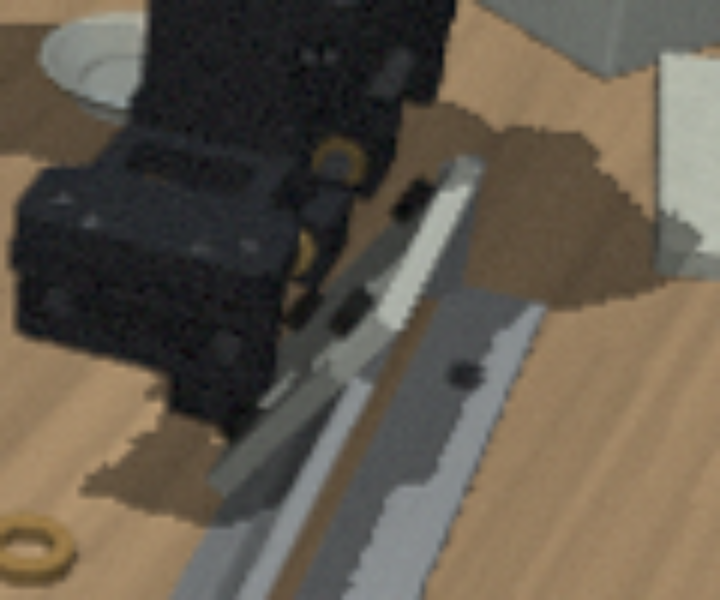

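Force has risen to 8 N, so the lower edge is against the foot and the plate leans at about 57–60°. I'll back off gently, rise, and check that it stays.

```bash
python3 -m pendant '[[[0,0,0],[0,-0.004,0],0.12],[[0,0,0],[0,-0.008,0],0.12],[[0,0,0],[0,-0.02,0],0.12],[[0,0,0],[0,-0.04,0],0.12],[[0,0,0],[0,-0.06,0],0.12],[[0,0,0],[0,-0.06,-0.04],0.12],[[0,0,0],[0,-0.06,-0.08],0.12],[[0,0,0],[0,-0.06,-0.12],0.12],[[0,0,0],[0,-0.06,-0.12],0.12],[[0,0,0],[0,-0.06,-0.12],0.12]]'
python3 - <<'E'
from h import *
p,M=st()
t=r.snapshot('scene')
cv2.imwrite('pics/c7.png',cv2.resize(t['image'][160:260,340:460,::-1],(720,600)))
E
```

```text
clock: 7.3
tool_pos: [0.5523, 0.1644, 0.1322]
eef_rot: [0.668, 0.744, 0.002, 0.001]
contact_force: [-0.4, -0.3, -0.9]
opening: 0.121
t 7.3 pos [0.5523 0.1644 0.1322] F [-0.4 -0.3 -0.9] op 0.12 tool y yaw 6.16 tz [ 0.004  0.001 -1.   ]
```

View pics/c7.png

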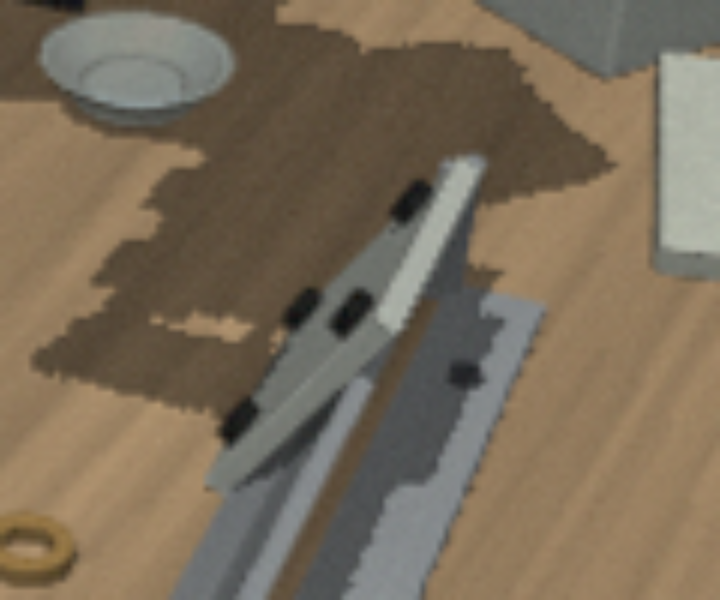

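The plate leans on its own, with the upper back edge running (400,330)–(487,160) and its lower corner at (212,487).

```bash
python3 - <<'E'
from h import *
p,M=st()
c=np.load('/tmp/cam.npz');S=dict(mtx=c['sm'],R=c['sR'],t=c['st'])
e=lambda u,v:(340+u/6,160+v/6)
for n,uv,z in(('low',e(212,489),0),('up',e(400,330),.066),('up2',e(487,160),.066)):
  X=ray(S,[uv],z)[0];print(n,X.round(4),'tool frame',((X-p)@M).round(4))
E
```

```text
t 7.35 pos [0.5513 0.164  0.131 ] F [-0.6 -0.4 -0.4] op 0.12 tool y yaw 6.17 tz [ 0.001  0.    -1.   ]
low [0.6261 0.1289 0.    ] tool frame [-0.0429  0.0704  0.1311]
up [0.6704 0.1354 0.066 ] tool frame [-0.0412  0.1153  0.0651]
up2 [0.6599 0.2297 0.066 ] tool frame [0.0536 0.115  0.0651]
```

```bash
python3 -m pendant '[[[0,0,0],[0.004,0.045,0],0.12],[[0,0,0],[0.004,0.09,0],0.12],[[0,0,0],[0.004,0.133,0],0.12],[[0,0,0],[0.004,0.133,0],0.12],[[0,0,0],[0.004,0.133,0.02],0.12],[[0,0,0],[0.004,0.133,0.04],0.12],[[0,0,0],[0.004,0.133,0.055],0.12],[[0,0,0],[0.004,0.133,0.066],0.12],[[0,0,0],[0.004,0.133,0.066],0.12],[[0,0,0],[0.004,0.133,0.066],0.12]]'
python3 - <<'E'
from h import *
p,M=st()
t=r.snapshot('scene')
cv2.imwrite('pics/c8.png',cv2.resize(t['image'][150:250,340:460,::-1],(720,600)))
E
```

```text
clock: 8.35
tool_pos: [0.6827, 0.1827, 0.0652]
eef_rot: [0.668, 0.744, 0.0, 0.0]
contact_force: [0.2, 0.5, -0.0]
opening: 0.119
t 8.35 pos [0.6827 0.1827 0.0652] F [ 0.2  0.5 -0. ] op 0.12 tool y yaw 6.2 tz [ 0.  0. -1.]
```

View pics/c8.png

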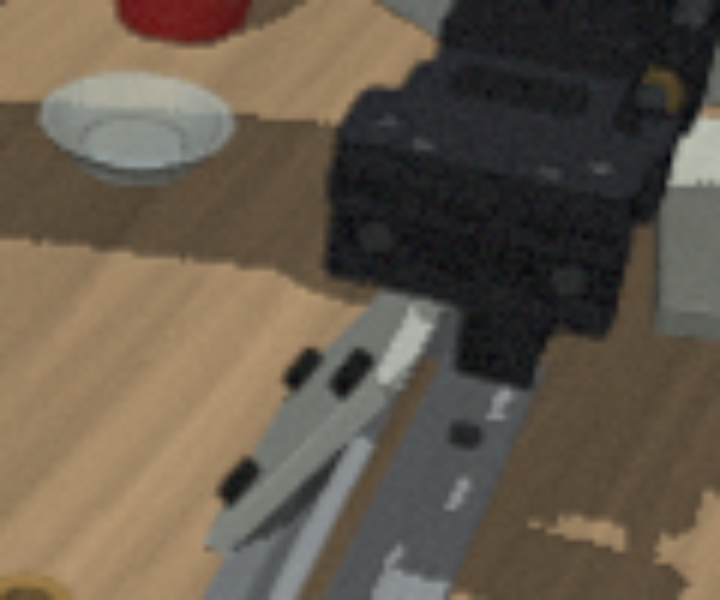

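The finger is behind the upper edge and clear of the strip. I'll draw back towards the robot.

```bash
python3 -m pendant '[[[0,0,0],[0,-0.006,0],0.12],[[0,0,0],[0,-0.011,0],0.12],[[0,0,0],[0,-0.016,0],0.12],[[0,0,0],[0,-0.022,0],0.12],[[0,0,0],[0,-0.028,0],0.12],[[0,0,0],[0,-0.034,0],0.12],[[0,0,0],[0,-0.04,0],0.12],[[0,0,0],[0,-0.046,0],0.12],[[0,0,0],[0,-0.05,0],0.12],[[0,0,0],[0,-0.054,0],0.12]]'
python3 -m pendant '[[[0,0,0],[0,-0.003,0],0.12],[[0,0,0],[0,-0.006,0],0.12],[[0,0,0],[0,-0.009,0],0.12],[[0,0,0],[0,-0.012,0],0.12],[[0,0,0],[0,-0.015,0],0.12],[[0,0,0],[0,-0.018,0],0.12],[[0,0,0],[0,-0.021,0],0.12],[[0,0,0],[0,-0.021,0],0.12],[[0,0,0],[0,-0.021,0],0.12]]'
python3 - <<'E'
from h import *
p,M=st()
t=r.snapshot('scene')
cv2.imwrite('pics/c9.png',cv2.resize(t['image'][140:300,240:432,::-1],(720,600)))
P,rc,b=quad(t,.013,(355,225),120);print(rc)
E
```

```text
clock: 9.4
tool_pos: [0.6286, 0.1768, 0.0651]
eef_rot: [0.668, 0.744, 0.0, -0.0]
contact_force: [0.3, -0.7, -0.1]
opening: 0.121
clock: 10.3
tool_pos: [0.6081, 0.1745, 0.0652]
eef_rot: [0.668, 0.744, 0.0, 0.0]
contact_force: [1.1, -0.4, 0.2]
opening: 0.119
t 10.3 pos [0.6081 0.1745 0.0652] F [ 1.1 -0.4  0.2] op 0.12 tool y yaw 6.2 tz [ 0.  0. -1.]
((573.1973876953125, 164.3259735107422), (77.93637084960938, 90.55674743652344), 7.502686023712158)
```

The mask at the 13 mm plane reads 78×90 mm, consistent with the plate flat on its feet. I'll clear the arm and take the last look.

```bash
python3 -m pendant '[[[0,0,0],[0,0,-0.04],0.12],[[0,0,0],[0,0,-0.08],0.12],[[0,0,0],[0,0,-0.12],0.12],[[0,0,0],[0,0,-0.16],0.12],[[0,0,0],[0.03,-0.03,-0.18],0.12],[[0,0,0],[0.06,-0.06,-0.18],0.12],[[0,0,0],[0.09,-0.09,-0.18],0.12],[[0,0,0],[0.12,-0.12,-0.18],0.12],[[0,0,0],[0.15,-0.15,-0.18],0.12],[[0,0,0],[0.17,-0.17,-0.18],0.12]]'
python3 -m pendant '[[[0,0,0],[0.03,-0.02,0],0.12],[[0,0,0],[0.06,-0.03,0],0.12],[[0,0,0],[0.08,-0.03,0],0.12],[[0,0,0],[0.08,-0.03,0],0.12]]'
python3 - <<'E'
from h import *
p,M=st()
t=r.snapshot('scene');w=r.snapshot('top')
a=cv2.resize(t['image'][140:320,240:440,::-1],(400,360));b=cv2.resize(w['image'][160:340,120:380,::-1],(400,277))
b=cv2.copyMakeBorder(b,0,83,0,0,cv2.BORDER_CONSTANT);cv2.imwrite('pics/c9.png',np.hstack([a,b]))
for n,P,z,c in(('moved sc',t,.013,(345,230)),('moved top',w,.013,(205,265)),('other sc',t,.013,(287,271)),('other top',w,.013,(333,290))):
  print(n,quad(P,z,c,140)[1])
E
```

```text
clock: 11.35
tool_pos: [0.4179, 0.3274, 0.2455]
eef_rot: [0.667, 0.745, 0.0, -0.001]
contact_force: [0.5, 1.4, 0.1]
opening: 0.121
clock: 11.75
tool_pos: [0.3807, 0.405, 0.2455]
eef_rot: [0.666, 0.746, 0.001, -0.001]
contact_force: [-0.1, -0.6, 0.4]
opening: 0.119
t 11.75 pos [0.3807 0.405  0.2455] F [-0.1 -0.6  0.4] op 0.12 tool y yaw 6.47 tz [-0.     0.004 -1.   ]
moved sc ((573.9736328125, 164.37374877929688), (78.32059478759766, 89.09513092041016), 6.452884674072266)
moved top ((571.3031005859375, 168.3251190185547), (76.8732681274414, 87.30120849609375), 6.482428073883057)
other sc ((545.247802734375, -19.115074157714844), (89.02933502197266, 78.7143783569336), 85.6209716796875)
other top ((542.5215454101562, -16.589717864990234), (86.785400390625, 76.8711929321289), 85.63327026367188)
```

View pics/c9.png

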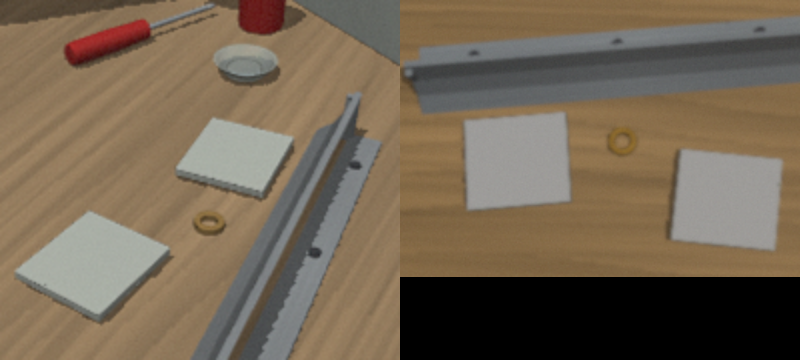

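The plate lies flat with its feet down at (235,155) in the left panel, just in front of the strip. The other plate and the ring haven't moved.

```bash
python3 -c "
from plant import r
print(r.finish_job())"
```

```text
the job is handed in; nothing more can be done
None
```

The upside-down plate now stands flat on its feet in front of the backstop. I squared it by about 12° with the nearly shut fingertips and pushed it up the cove until it leaned on its own. Then I hooked its upper edge from behind and tipped it back towards the robot.

- **Moved plate:** from above no feet show, and both cameras put its top outline at about 77–78 × 87–89 mm at the 13 mm height. It is square to the strip, with a yaw of about 6.5°. The two cameras differ by about 3–4 mm on its position.
- **Other plate:** it is within 0.5 mm of where it started in both cameras.
- **Limits:** the clock read 11.75 s at the last check before handing in. The highest contact force I read was about 9 N, as the plate's lower edge met the foot of the strip. The arm had been moved clear of everything.

No check failed.

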